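Set the stones of a spice mill with the star-wheel key

TASK

Set the grinding gap of the stone spice mill: take the adjuster key from its hole in the steel deck and, working the blade through the narrow slot, advance the star wheel underneath clockwise (seen from above) tooth by tooth until it pushes up solid because the stones touch - press gently, never force it. Then back the wheel off one click the other way and put the key back upright in its hole, fully home. Leave the things round the mill alone.

Things in the scene. Friction and masses are not known exactly. Their poses are not given: they have to be found in the camera images.
- mill: Stone spice mill, fixed: pale wooden housing 200 x 200 mm, 180 mm high to its flat steel deck (plate 4 mm thick), hopper off, low round throat collar (62 mm across, 8 mm high) in the middle of the deck, wooden spout in the middle of its front. Origin: centre of its underside; z up, -x is the front (spout side, towards the robot), y to the left when one looks along +x.
- slot (a point): Centre of the access slot, at the deck's upper face, 48 mm in front (-x) of the throat's centre. The slot is cut right through the deck: 23 mm long along the mill's y, 9.5 mm wide along its x. The star wheel lies level 5 mm below the deck's upper face, its axis upright through the throat's centre; in the slot one sees its teeth.
- star_wheel (a joint): Turn of the steel star wheel, rad, growing clockwise seen from above (closes the stones): in the slot teeth then move to the mill's +y. 24 teeth; one click is 0.262 rad, 12.6 mm along the slot. A sprung detent holds it at whole multiples of 0.262, a tooth then mid-slot with a gap centred 6.3 mm to each side. Stones touch (hard stop) 2 to 4 clicks and a quarter further on: find it by feel.
- wheel_centre (a point): Star wheel's upper face, on its upright axis. Teeth 10 mm thick (5 to 15 mm under the deck's top), 5 mm wide, gaps 7.5 mm. A detent lets go at about 3 N at the tooth (5 N at 20 mm/s), runs on into the next click past 2/3, springs back under 1/3. 7 N shows the stop; 15 N harms the stones. Let go there, it springs back to the last click reached: one click back counts from that.
- key: Adjuster key, loose, 60 g, upright in its hole: flat steel blade 30 mm long, 6 mm wide (key's x), 3 mm thick (key's y), below a steel shoulder 28 x 18 mm, 5 mm thick; dark wooden handle 24 mm (x) by 14 mm (y), from 5 to 57 mm above the origin. Origin: centre of the shoulder's underside; z up along the handle. At home the shoulder rests flat on the deck; key's x is along the mill's x within 5 deg.
- key_hole (a point): Centre of the key's storage hole, at the deck's upper face, near the deck's front right corner: goes through the deck, 9.5 mm along the mill's x, 6.5 mm along its y; nothing below for 30 mm.
- spice_box: Wooden box with a hinged lid, shut, fixed, 150 x 200 mm, 85 mm high without the lid. Bystander. Origin: centre of its underside.
- spice_lid (a joint): Opening of the wooden box's lid, rad, 0 = shut. Leave shut.
- pickle_jar: White ceramic pickle jar, 100 mm across, 145 mm high. Bystander. Origin: centre of its underside.
- measuring_cup: Blue plastic measuring cup, 68 mm across, 58 mm high, flat handle to its +x. Bystander. Origin: centre of its underside.
- whistle: Steel cooker whistle weight, 36 mm across, 56 mm high. Bystander. Origin: centre of its underside.
There are look-alikes about, which are no part of the job. There is more than one size of the key; the one meant has the size given above.

How it is judged:
By the outcome, as a careful person would: the job done as asked, in the order asked, and still so for the second after the job is handed in, with the robot touching nothing.
It also fails if it takes over 67 s, if anything falls off the work surface, if the arm or the gripper's body presses on something with over 40 N, if the wrist force passes 120 N, or if a joint passes its speed limit or range.

ROBOT

A 6-joint arm with a two-finger parallel gripper is mounted at the origin on the work surface. World frame = base frame: x ahead of the robot, y to its left, z up, the work surface at z = 0. Lengths are in m, angles in rad, forces in N, time in s.
With the tool pointing down it reaches from about 0.375 to 0.9 m from the base axis. Payload 3.1 kg.
Tool frame: the origin (TCP) lies on the centre line of the jaws, within the pads' length; the fingertips stand 25 mm ahead of it and the grasp point (between the pads) lies 6 mm ahead of it; x points along the fingers, y is the direction in which the jaws open and shut, and the axes are right-handed (so a half turn about x gives the same grasp; the last joint's range is limited). The gripper opens to 87 mm and grips with 3 to 60 N. Pads are 19 mm wide; open, the fingers measure 117 mm over their backs; the gripper's body (75 mm by 190 mm) begins 51 mm behind the grasp point.
Start: joints at [1.155, 0.527, 1.433, -0, 1.181, -0.178], TCP at [0.147, 0.607, 0.248] pointing down, gripper open.
Joint ranges: [-3.08, 3.08], [-0.75, 2.2], [0.22, 2.44], [-1.43, 4.57], [0, 2.65], [-2.85, 2.85]. Speed limits (rad/s): [2.79, 2.79, 3.14, 3.14, 3.14, 3.14].

INTERFACE

Orientations are given as a unit quaternion [x, y, z, w].
In Python, from rig import robot gives the robot as it stands. The module is installed in compiled form; this text tells all that it offers.
- The arm moves only by the tool move_arm, never from a script. Its argument "commands" is a list of rows, each a list of 5 numbers: the gripper's target within -1 to 1 (shut at 1, half-way at 0, fully open at -1), then the shift along the tool's x, y, z in mm, then the turn about the tool's x in degrees. A call has 1 to 8 rows; each row is the pose to reach, as a shift and turn from the pose commanded when the call began, along the tool's axes at that moment; what a row does not reach only later rows make up. A row lasts 1/12 s, in which the tool goes at most 41.7 mm and 7.16 degrees, less where a joint would pass 70% of its speed; a pose out of reach is approached as far as the arm can. A call with a gripper value outside its range is refused whole. The fingers move at their own pace and stop on an object; "newtons" is the grip in N (left out, the last holds). Time passes only in rows, so rows that repeat a pose let the fingers close. It gives the time, the measured TCP pose, the force and the opening at its end, in the units of the state.
- robot.get_obs(): the state, without advancing time (a new reading comes with each control period).
- robot.camera(name): name is "scene" or "top" or "wrist"; returns a dict with "image" (480x640x3 uint8, red, green, blue), "fx", "fy", "cx", "cy" (pixels), "distortion" ([k1, k2, p1, p2, k3] as OpenCV has them; the pictures are not rectified), "xyz" and "rotation" of the camera in the world; the wrist camera has in their place "tool_from_camera" (4x4, takes a point from camera to tool coordinates, whose origin is the TCP and whose axes are the tool frame's). Camera axes: x right, y down, z forward; pixel columns grow to the right and rows downward; lengths in m; the calibration is good to about 2 mm. A picture is of the moment at which its call begins: read the wrist's pose just before it. There is no depth.
- robot.hand_in(): hands the job in, once; it reports no verdict.
Trained networks look in a picture, given as the dict that the camera call returned (one of the last four; its "shot" number tells which), for a name from the list of things; names that differ only in an ending like _2 or _b are one class to them, and where a whole thing is asked for, a point or a joint stands for the part that bears it (a point fixed in the world has none). Each returns a list of dicts, best first, with "p" (0 to 1); they miss things now and then, are a little off and sometimes report something else, mostly with a low value. They report only what shows in the picture. A call takes as long as a camera call. They do not tell look-alikes from the thing itself.
- robot.regions_of(picture, name): "pixels" (480x640 bool, what is visible of it) and "bbox" ([left, top, right, bottom] in pixels, round what is visible of it).
The state is a dict: "time": time; "q": joint angles; "joint_velocities": joint speeds; "joint_torque": joint torques, N m; "position": TCP position; "tool_rot": TCP orientation; "ft_force": force on the tool from outside, world axes, zero at the start; "moment": the same for the moment, N m; "grip_width": finger opening in m.
Only numpy, scipy, OpenCV 4.12 (cv2) and the standard library are available. Lean on these libraries where they do the work, as an engineer would, in place of code of your own. Each camera call takes 0.05 s, during which the arm holds its last target.

## Working session

There is one attempt and no reset: what is moved stays moved. The work goes in short steps, Python scripts to look and compute and a tool call to move; the robot and the scene stay as the last step left them, time stands still between calls to the robot, and variables do not carry over. Pictures are saved under pics/ and viewed, and the job is handed in when it is done.

Besides the shell and the picture viewer there is one more tool, called after ">>>" as name([rows], argument=value, ...), one row to a line, values as JSON. move_arm: Moves the arm, as the interface text tells. Its arguments: {"type":"object","properties":{"commands":{"type":"array","items":{"type":"array","items":{"type":"number"}}},"newtons":{"type":"number"}},"required":["commands"]}

```bash
ls; mkdir -p pics; cat > h.py <<'E'
import numpy as np,cv2,pickle
from rig import robot
def shot(n,f):
    o=robot.get_obs(); c=robot.camera(n); c['obs']=o
    cv2.imwrite('pics/'+f+'.png',c['image'][:,:,::-1]); pickle.dump(c,open('pics/'+f+'.pkl','wb')); return c
E
python3 - <<'E'
from h import *
o=robot.get_obs(); print(o)
for n in ['scene','top','wrist']:
    c=shot(n,n+'0'); print({k:v for k,v in c.items() if k not in('image','obs')})
    for t in ['mill','key','whistle','measuring_cup','pickle_jar','spice_box']:
        print(t,[(round(r['p'],2),r['bbox']) for r in robot.regions_of(c,t)])
E
```

```text
pics
{'time': 0.0, 'q': array([ 1.15454026e+00,  5.28428440e-01,  1.43391575e+00, -3.58089426e-05,
        1.18137868e+00, -1.78504937e-01]), 'joint_velocities': array([ 0.00054244,  0.00046931,  0.00078605,  0.00098609, -0.00045483,
        0.00057381]), 'joint_torque': array([-1.08113149e-03, -4.40039992e+01, -1.76593530e+01,  6.32070517e-02,
        5.82119927e-02, -1.87321948e-04]), 'position': array([0.14690133, 0.60678781, 0.24659047]), 'tool_rot': array([ 0.08313153,  0.70232612, -0.08457857,  0.70190714]), 'ft_force': array([ 0.66263965,  0.56471238, -0.38416642]), 'moment': array([ 0.05715381, -0.00055812,  0.01627287]), 'grip_width': 0.08683585785800488}
{'fx': 490.03332168833566, 'fy': 490.03332168833566, 'cx': 320.52879124810266, 'cy': 232.8607828920706, 'distortion': array([-0.06379763,  0.        ,  0.        ,  0.        ,  0.        ]), 'xyz': array([ 1.37799473, -0.44740525,  0.81341685]), 'rotation': array([ 0.75310032,  0.46372698, -0.23961496, -0.40047704]), 'shot': 1}
mill [(0.84, [290.0, 202.6, 409.2, 330.4])]
key [(0.95, [267.2, 261.1, 284.4, 299.4]), (0.58, [3
[... 994 characters left out ...]
.4, 360.0, 279.0])]
spice_box [(0.78, [113.8, 198.9, 211.5, 271.1])]
{'fx': 414.3150523285422, 'fy': 414.3150523285422, 'cx': 319.150170130561, 'cy': 241.96766094893533, 'distortion': array([-0.02803602,  0.        ,  0.        ,  0.        ,  0.        ]), 'tool_from_camera': array([[ 5.16588218e-04, -2.55155602e-01,  9.66899867e-01,
        -1.38321490e-01],
       [ 9.99998488e-01,  1.73748058e-03, -7.57674459e-05,
        -1.80785261e-03],
       [-1.66063725e-03,  9.66898443e-01,  2.55156114e-01,
        -6.90791112e-02],
       [ 0.00000000e+00,  0.00000000e+00,  0.00000000e+00,
         1.00000000e+00]]), 'shot': 3}
mill []
key []
whistle []
measuring_cup []
pickle_jar []
spice_box []
```

View pics/scene0.png

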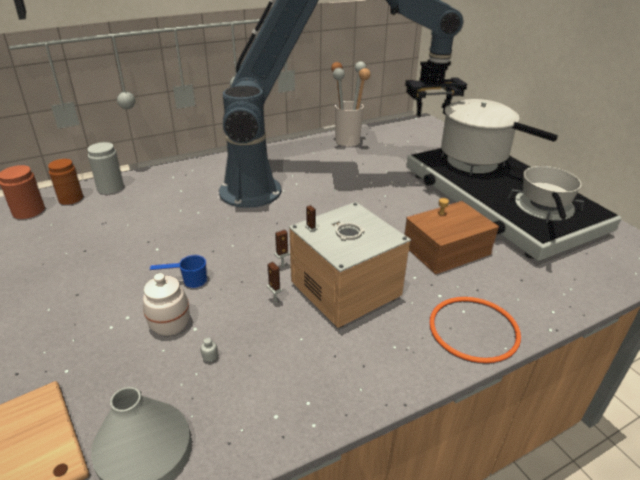

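View pics/top0.png

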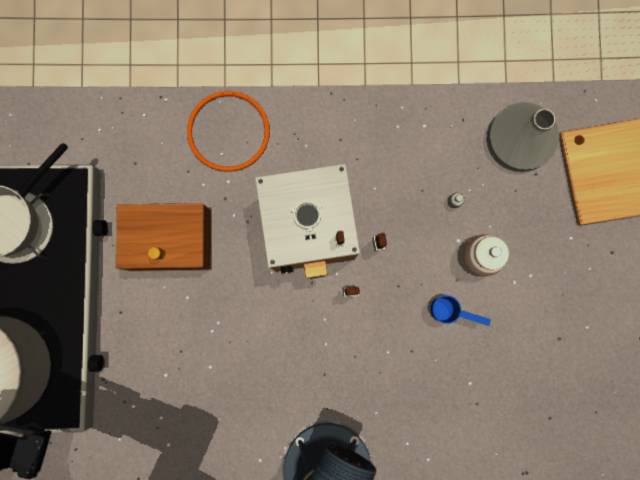

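```bash
python3 - <<'E'
from h import *
a=cv2.imread('pics/top0.png')[150:300,230:400]; a=cv2.resize(a,None,fx=4.5,fy=4,interpolation=cv2.INTER_CUBIC)
cv2.imwrite('pics/topc.png',a)
a=cv2.imread('pics/scene0.png')[190:340,240:420]; a=cv2.resize(a,None,fx=4,fy=4,interpolation=cv2.INTER_CUBIC)
cv2.imwrite('pics/scenec.png',a)
E
```

```text
(no output)
```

View pics/topc.png

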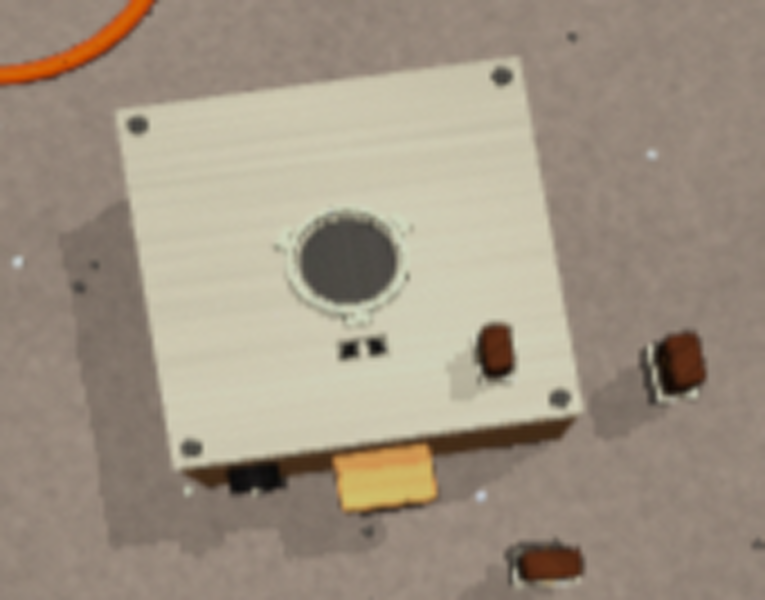

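View pics/scenec.png

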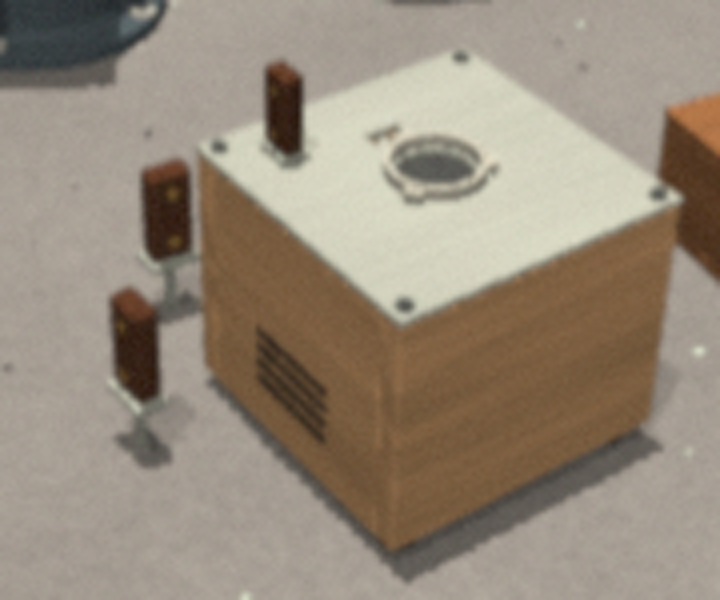

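The look-alikes are the key on the deck at top (340,237), and two keys standing on the counter at (380,241) and (351,291). The deck one is in the front-right hole and the others stand outside the mill, so I choose the deck one. Next I locate the deck.

```bash
cat >> h.py <<'E'
from scipy.spatial.transform import Rotation as R
def campose(c):
    if 'xyz' in c: return R.from_quat(c['rotation']).as_matrix(),np.array(c['xyz'])
    o=c['obs']; Rt=R.from_quat(o['tool_rot']).as_matrix(); T=c['tool_from_camera']
    return Rt@T[:3,:3], Rt@T[:3,3]+o['position']
def K(c): return np.array([[c['fx'],0,c['cx']],[0,c['fy'],c['cy']],[0,0,1.]])
def onplane(c,px,z):
    Rc,t=campose(c); u=cv2.undistortPoints(np.array(px,float).reshape(-1,1,2),K(c),c['distortion']).reshape(-1,2)
    d=np.c_[u,np.ones(len(u))]@Rc.T
    return t+d*((z-t[2])/d[:,2])[:,None]
def proj(c,P):
    Rc,t=campose(c); p,_=cv2.projectPoints((np.array(P,float)-t)@Rc,np.zeros(3),np.zeros(3),K(c),np.array(c['distortion'])); return p.reshape(-1,2)
def load(f): return pickle.load(open('pics/'+f+'.pkl','rb'))
E
python3 - <<'E'
from h import *
c=load('top0')
f=lambda p:(230+p[0]/4.5,150+p[1]/4)
P=onplane(c,[f(p) for p in [(118,108),(520,58),(582,412),(175,468),(348,260),(362,347),(496,372)]],.18)
print(P.round(4)); print(P[:4].mean(0))
e=[P[0]-P[3],P[1]-P[2]]
for v in e: print(np.linalg.norm(v),np.degrees(np.arctan2(v[1],v[0])))
for v in (P[0]-P[1],P[3]-P[2]): print(np.linalg.norm(v),np.degrees(np.arctan2(-v[0],v[1])))
c=load('scene0'); g=lambda p:(240+p[0]/4,190+p[1]/4)
P=onplane(c,[g(p) for p in [(470,50),(684,200),(402,322),(200,152),(435,165),(384,132)]],.18); print(P.round(4),P[:4].mean(0))
E
```

```text
[[ 0.6675  0.1488  0.18  ]
 [ 0.6933 -0.0478  0.18  ]
 [ 0.4971 -0.0746  0.18  ]
 [ 0.4691  0.1218  0.18  ]
 [ 0.5819  0.0375  0.18  ]
 [ 0.5339  0.0312  0.18  ]
 [ 0.5195 -0.0334  0.18  ]]
[0.58173734 0.03703371 0.18      ]
0.2002454962714725 7.769205908230894
0.19804736777615747 7.7691697447284875
0.19835907755926974 7.48883095695135
0.19836037547939595 8.123758774664177
[[ 0.4764  0.1257  0.18  ]
 [ 0.6716  0.1503  0.18  ]
 [ 0.6967 -0.0455  0.18  ]
 [ 0.507  -0.0744  0.18  ]
 [ 0.579   0.0415  0.18  ]
 [ 0.5355  0.0317  0.18  ]] [0.58792427 0.03902283 0.18      ]
```

```bash
cat >> h.py <<'E'
YAW=np.radians(7.8)
def delta(target,yaw=None,sign=1):
    """shift in tool axes mm to reach TCP target; turn about tool x so tool y = sign*mill y"""
    o=robot.get_obs(); Rt=R.from_quat(o['tool_rot']).as_matrix()
    d=Rt.T@(np.array(target)-o['position'])*1000
    y=Rt[:,1]; cur=np.arctan2(y[1],y[0])
    print('shift',d.round(1),'tool y heading deg',np.degrees(cur).round(2),'x',Rt[:,0].round(4),'z',Rt[:,2].round(4))
E
python3 - <<'E'
from h import *
delta([0.505,-0.02,0.32])
E
```

```text
shift [ -72.5 -525.4  495.5] tool y heading deg 76.37 x [-0. -0. -1.] z [ 0.9718 -0.2356 -0.    ]
```

>>> move_arm([
  [-0.3,-72,-40,0,0],
  [-0.3,-72,-525,495,-21.4],
  [-0.3,-72,-525,495,-21.4],
  [-0.3,-72,-525,495,-21.4],
  [-0.3,-72,-525,495,-21.4],
  [-0.3,-72,-525,495,-21.4],
  [-0.3,-72,-525,495,-21.4],
  [-0.3,-72,-525,495,-21.4],
])

```text
time: 1.72
position: [0.2899, 0.34, 0.2988]
tool_rot: [-0.048, 0.705, 0.048, 0.706]
ft_force: [0.7, -0.2, 0.6]
grip_width: 0.0573
```

```bash
python3 - <<'E'
from h import *
delta([0.505,-0.02,0.32]); print(robot.get_obs()['time'])
E
```

```text
shift [ -21.2 -385.9  164.1] tool y heading deg 97.82 x [ 7.e-04  4.e-04 -1.e+00] z [9.907e-01 1.361e-01 8.000e-04]
1.7167
```

>>> move_arm([
  [-0.3,-21,-386,164,0],
  [-0.3,-21,-386,164,0],
  [-0.3,-21,-386,164,0],
  [-0.3,-21,-386,164,0],
  [-0.3,-21,-386,164,0],
  [-0.3,-21,-386,164,0],
  [-0.3,-21,-386,164,0],
  [-0.3,-21,-386,164,0],
])

```text
time: 2.38
position: [0.4605, 0.0536, 0.3155]
tool_rot: [-0.048, 0.705, 0.048, 0.706]
ft_force: [0.9, 1.1, -0.4]
grip_width: 0.0565
```

>>> move_arm([
  [-0.3,0,-50,20,0],
  [-0.3,0,-50,20,0],
  [-0.3,0,-50,20,0],
  [-0.3,0,-50,20,0],
])

```text
time: 2.72
position: [0.486, 0.0087, 0.3148]
tool_rot: [-0.047, 0.706, 0.048, 0.705]
ft_force: [-1.2, 0.4, -0.4]
grip_width: 0.0567
```

```bash
python3 - <<'E'
from h import *
c=shot('wrist','w1'); delta([0.505,-0.02,0.32])
for n in ['key','mill']: print(n,[(round(r['p'],2),r['bbox']) for r in robot.regions_of(c,n)])
E
```

```text
shift [ -5.3 -31.9  15.4] tool y heading deg 97.76 x [-0.0017  0.0011 -1.    ] z [ 0.9908  0.135  -0.0015]
key [(0.94, [76.7, 211.9, 177.0, 248.7]), (0.78, [235.1, 269.3, 270.2, 312.9]), (0.68, [240.3, 0.9, 277.5, 118.1])]
mill [(0.69, [194.4, 176.0, 487.6, 392.8])]
```

View pics/w1.png

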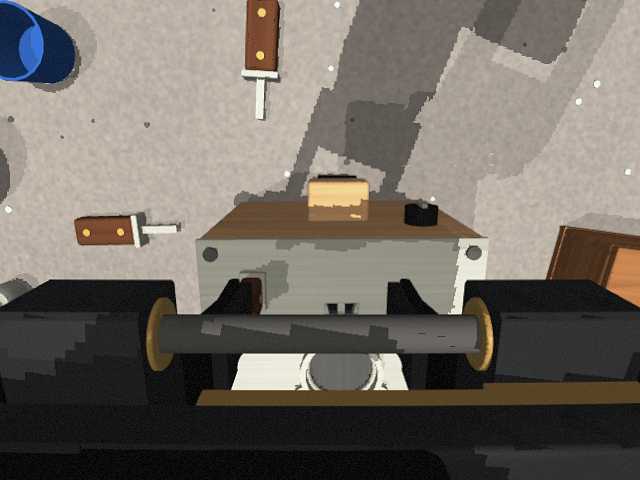

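```bash
python3 - <<'E'
from h import *
c=load('w1')
cv2.imwrite('pics/w1c.png',cv2.resize(c['image'][225:405,190:500,::-1],None,fx=2.5,fy=2.5,interpolation=cv2.INTER_CUBIC))
o=c['obs']; Rt=R.from_quat(o['tool_rot']).as_matrix()
P=[Rt@np.array([x,0,0])+o['position'] for x in (-.05,0,.006,.025,.06,.075,.1)]
print(proj(c,P).round(1))
print(onplane(c,[(199,239),(488,239),(342,308),(341,372)],.18).round(4))
E
```

```text
[[326.1 421.4]
 [324.  329.9]
 [323.8 322.6]
 [323.4 302.8]
 [322.7 275.4]
 [322.5 266.1]
 [322.2 253.1]]
[[ 0.4973 -0.0742  0.18  ]
 [ 0.4706  0.1214  0.18  ]
 [ 0.5343  0.0299  0.18  ]
 [ 0.5854  0.0369  0.18  ]]
```

View pics/w1c.png

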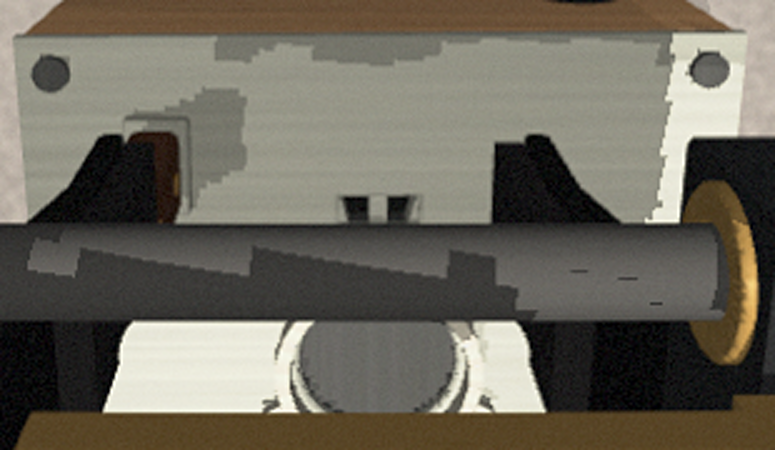

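```bash
python3 - <<'E'
from h import *
c=load('w1')
f=lambda p:(190+p[0]/2.5,225+p[1]/2.5)
P=onplane(c,[f((122,116)),f((190,116))],.185); print(P.round(4),np.linalg.norm(P[0]-P[1]))
X=np.array([.9908,.1352,0]);print('key',P.mean(0)+.014*X)
E
```

```text
[[ 0.515  -0.0445  0.185 ]
 [ 0.5125 -0.026   0.185 ]] 0.018589406338189483
key [ 0.52759196 -0.0333612   0.185     ]
```

```bash
python3 - <<'E'
from h import *
delta([0.5276,-0.0334,0.30])
E
```

```text
shift [ 14.9 -49.1  36. ] tool y heading deg 97.87 x [-1.2e-03  7.0e-04 -1.0e+00] z [ 0.9906  0.137  -0.0011]
```

>>> move_arm([
  [-0.3,0,-49,36,0],
  [-0.3,15,-49,36,0],
  [-0.3,15,-49,36,0],
  [-0.3,15,-49,36,0],
  [-0.3,15,-49,36,0],
])

```text
time: 3.28
position: [0.5276, -0.0333, 0.3]
tool_rot: [-0.048, 0.706, 0.049, 0.705]
ft_force: [0.6, 0.3, 0.2]
grip_width: 0.0566
```

```bash
python3 - <<'E'
from h import *
c=shot('wrist','w2'); delta([0.5276,-0.0334,0.215])
cv2.imwrite('pics/w2c.png',cv2.resize(c['image'][200:400,190:500,::-1],None,fx=2.5,fy=2.5,interpolation=cv2.INTER_CUBIC))
E
```

```text
shift [85.3 -0.2 -0. ] tool y heading deg 97.87 x [-9.e-04  6.e-04 -1.e+00] z [ 9.906e-01  1.370e-01 -8.000e-04]
```

View pics/w2c.png

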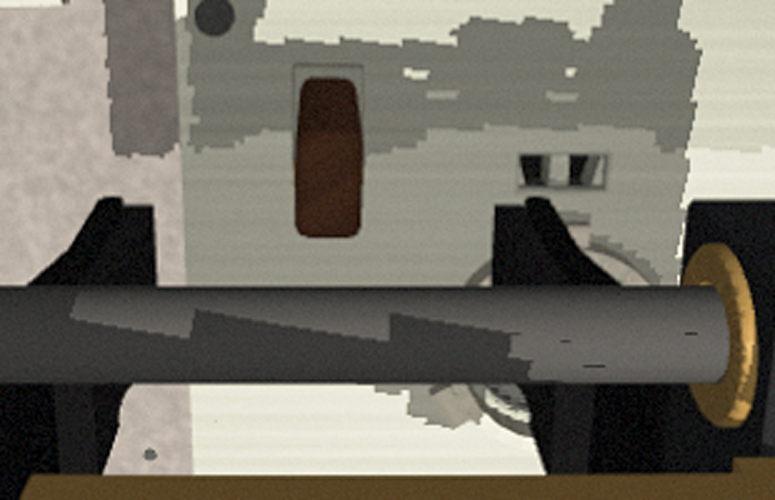

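```bash
python3 - <<'E'
from h import *
c=load('w2')
f=lambda p:(190+p[0]/2.5,200+p[1]/2.5)
o=c['obs'];Rt=R.from_quat(o['tool_rot']).as_matrix()
def T(p,z): 
    P=onplane(c,[f(q) for q in p],z); print(P.round(4).tolist(),((P-o['position'])@Rt*1000).round(1).tolist())
T([(518,153),(608,153),(608,190),(518,190),(563,171.5)],.18)
T([(294,64),(363,64)],.185)
T([(296,218),(360,218),(302,236),(355,236)],.237)
E
```

```text
[[0.5318, 0.0171, 0.18], [0.5286, 0.0405, 0.18], [0.5386, 0.0426, 0.18], [0.5419, 0.019, 0.18], [0.5352, 0.0298, 0.18]] [[120.0, 49.2, 11.2], [120.0, 72.8, 11.2], [120.0, 73.5, 21.5], [120.0, 49.7, 21.5], [120.0, 61.3, 16.3]]
[[0.5152, -0.044, 0.185], [0.5128, -0.0269, 0.185]] [[115.0, -9.1, -13.6], [115.0, 8.2, -13.6]]
[[0.536, -0.0395, 0.237], [0.5341, -0.0264, 0.237], [0.5397, -0.0377, 0.237], [0.5382, -0.0268, 0.237]] [[62.9, -7.4, 7.5], [63.0, 5.9, 7.5], [62.9, -6.1, 11.5], [63.0, 4.9, 11.5]]
```

>>> move_arm([
  [-0.3,35,-0.5,0,0],
  [-0.3,65,-0.5,0,0],
  [-0.3,85,-0.5,0,0],
  [-0.3,85,-0.5,0,0],
  [1,85,-0.5,0,0],
  [1,85,-0.5,0,0],
  [1,85,-0.5,0,0],
  [1,85,-0.5,0,0],
], newtons=45)

```text
time: 4.0
position: [0.5297, -0.0354, 0.2168]
tool_rot: [-0.049, 0.704, 0.048, 0.707]
ft_force: [0.2, -0.2, 0.3]
grip_width: 0.0374
```

>>> move_arm([
  [1,0,0,0,0],
  [1,0,0,0,0],
  [1,0,0,0,0],
  [1,0,0,0,0],
  [1,0,0,0,0],
])

```text
time: 4.42
position: [0.5286, -0.0343, 0.2154]
tool_rot: [-0.047, 0.705, 0.048, 0.705]
ft_force: [-0.5, 4.9, 3.0]
grip_width: 0.0139
```

```bash
python3 - <<'E'
from h import *
for i in range(2):
    c=shot('wrist','w3'); o=robot.get_obs(); print(o['ft_force'].round(2),o['moment'].round(3),o['position'].round(4),o['grip_width'])
cv2.imwrite('pics/w3c.png',cv2.resize(c['image'][200:400,190:500,::-1],None,fx=2.5,fy=2.5,interpolation=cv2.INTER_CUBIC))
E
```

```text
[-0.06  4.62  5.61] [ 0.977  0.19  -0.016] [ 0.5286 -0.0343  0.2154] 0.013775723822115352
[0.09 5.74 3.83] [ 1.046  0.214 -0.062] [ 0.5286 -0.0343  0.2154] 0.013475131972554944
```

View pics/w3c.png

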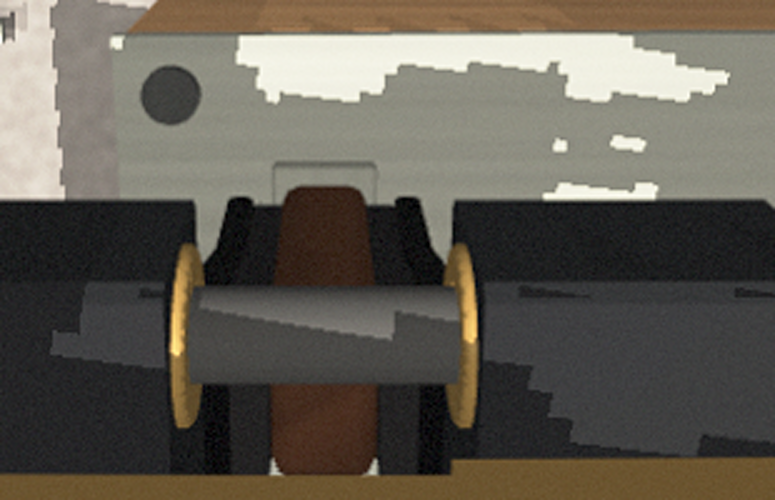

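>>> move_arm([
  [1,0,0.7,0,0],
  [1,0,0.7,0,0],
  [1,0,0.7,0,0],
])

```text
time: 4.77
position: [0.5286, -0.0343, 0.2154]
tool_rot: [-0.048, 0.705, 0.048, 0.705]
ft_force: [-1.7, 4.2, 5.5]
grip_width: 0.0139
```

>>> move_arm([
  [1,0,0.7,0,0],
  [1,0,0.7,0,0],
  [1,0,0.7,0,0],
])

```text
time: 5.02
position: [0.5286, -0.0342, 0.2154]
tool_rot: [-0.048, 0.705, 0.048, 0.706]
ft_force: [-1.2, 1.9, 5.1]
grip_width: 0.0137
```

>>> move_arm([
  [1,0,1,0,0],
  [1,0,1,0,0],
  [1,0,1,0,0],
])

```text
time: 5.27
position: [0.5286, -0.034, 0.2154]
tool_rot: [-0.049, 0.705, 0.047, 0.706]
ft_force: [-1.3, -1.3, 5.1]
grip_width: 0.0137
```

>>> move_arm([
  [1,0,1,0,0],
  [1,0,1,0,0],
  [1,0,1,0,0],
])

```text
time: 5.52
position: [0.5288, -0.0332, 0.2154]
tool_rot: [-0.049, 0.705, 0.047, 0.706]
ft_force: [-1.5, -3.9, 5.8]
grip_width: 0.0138
```

>>> move_arm([
  [1,-8,-1,0,0],
  [1,-16,-1,0,0],
  [1,-24,-1,0,0],
  [1,-34,-1,0,0],
  [1,-42,-1,0,0],
  [1,-42,-1,0,0],
  [1,-42,-1,0,0],
])

```text
time: 6.1
position: [0.5288, -0.0329, 0.2579]
tool_rot: [-0.048, 0.705, 0.048, 0.706]
ft_force: [-0.8, 0.1, -0.5]
grip_width: 0.0137
```

```bash
python3 - <<'E'
from h import *
c=shot('wrist','w4'); o=robot.get_obs(); print(o['ft_force'].round(2),o['moment'].round(3),o['position'].round(4),o['grip_width'])
delta([.5352,.0302,.257])
cv2.imwrite('pics/w4c.png',cv2.resize(c['image'][170:370,190:500,::-1],None,fx=2.5,fy=2.5,interpolation=cv2.INTER_CUBIC))
E
```

```text
[-0.23 -0.4  -2.07] [ 0.044 -0.007 -0.06 ] [ 0.5284 -0.0328  0.2573] 0.013515685777596194
shift [ 0.3 61.5 15.3] tool y heading deg 97.78 x [ 4.e-04  0.e+00 -1.e+00] z [9.908e-01 1.354e-01 4.000e-04]
```

View pics/w4c.png

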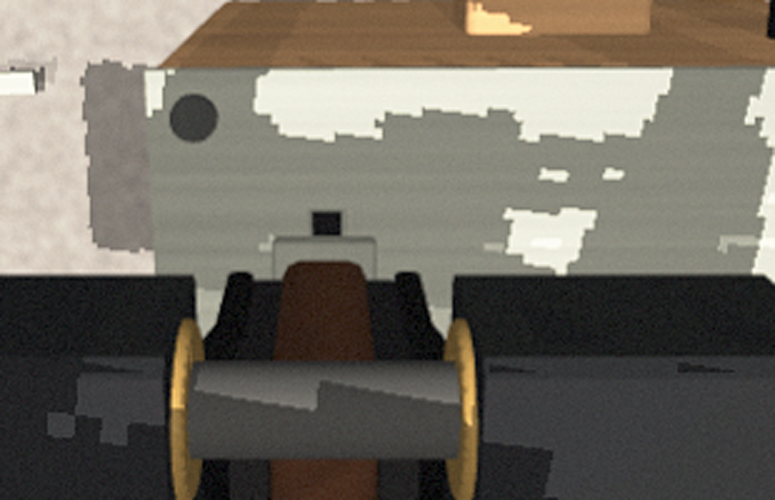

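```bash
cat >> h.py <<'E'
def T(c,p,z,crop=(190,170,2.5)):
    f=lambda q:(crop[0]+q[0]/crop[2],crop[1]+q[1]/crop[2])
    o=c['obs'];Rt=R.from_quat(o['tool_rot']).as_matrix()
    P=onplane(c,[f(q) for q in p],z); print(P.round(4).tolist(),((P-o['position'])@Rt*1000).round(1).tolist())
E
python3 - <<'E'
from h import *
c=load('w4'); z=c['obs']['position'][2]
T(c,[(312,212),(341,212),(312,225),(341,225)],.18)
T(c,[(274,238),(376,238)],z-.0304)
T(c,[(147,68)],.18)
c=load('w3'); z=c['obs']['position'][2]
T(c,[(273,163),(377,163)],z-.0304,(190,200,2.5))
E
```

```text
[[0.5241, -0.0378, 0.18], [0.5232, -0.0316, 0.18], [0.527, -0.0374, 0.18], [0.5261, -0.0311, 0.18]] [[77.9, -4.2, -5.5], [77.9, 2.1, -5.5], [77.9, -4.2, -2.6], [77.9, 2.1, -2.6]]
[[0.5154, -0.045, 0.2275], [0.513, -0.0277, 0.2275]] [[30.4, -10.2, -15.0], [30.4, 7.3, -15.0]]
[[0.4975, -0.0764, 0.18]] [[77.9, -38.8, -37.0]]
[[0.5151, -0.0466, 0.185], [0.5127, -0.0289, 0.185]] [[30.4, -10.3, -15.0], [30.4, 7.4, -15.0]]
```

>>> move_arm([
  [1,-5,30,8,0],
  [1,-5,56,16,0],
  [1,-5,56,16,0],
  [1,-5,56,16,0],
  [1,-5,56,16,0],
])

```text
time: 6.57
position: [0.5363, 0.0246, 0.2616]
tool_rot: [-0.048, 0.706, 0.048, 0.705]
ft_force: [0.0, 0.1, -0.2]
grip_width: 0.0137
```

```bash
python3 - <<'E'
from h import *
c=shot('wrist','w5'); o=robot.get_obs(); print(o['ft_force'].round(2),o['moment'].round(3),o['position'].round(4),c['obs']['position'].round(4),o['grip_width'])
cv2.imwrite('pics/w5c.png',cv2.resize(c['image'][170:370,190:500,::-1],None,fx=2.5,fy=2.5,interpolation=cv2.INTER_CUBIC))
E
```

```text
[-0.49 -0.07  0.06] [-0.015  0.065  0.012] [0.5364 0.0242 0.2616] [0.5363 0.0246 0.2616] 0.013677378451615698
```

View pics/w5c.png

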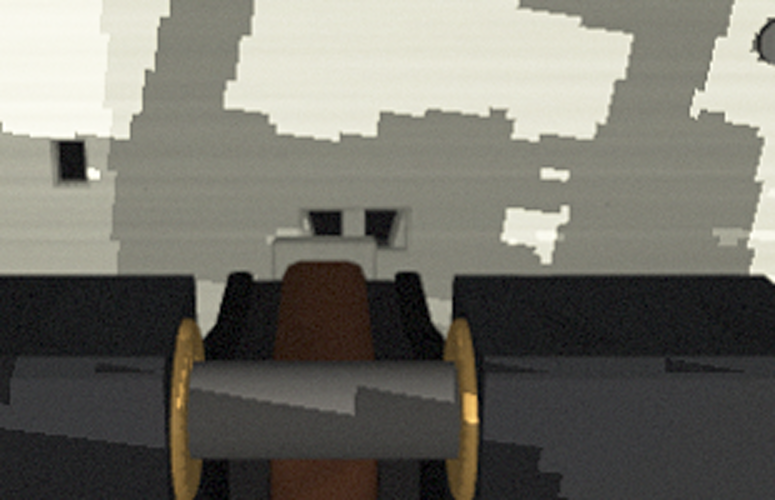

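```bash
python3 - <<'E'
from h import *
c=load('w5'); z=c['obs']['position'][2]
T(c,[(300,209),(410,209)],.18)
T(c,[(343,222),(366,222)],.175)
T(c,[(52,141),(87,141),(87,184),(52,184)],.18)
T(c,[(274,238),(376,238)],z-.0304)
E
```

```text
[[0.5321, 0.0171, 0.18], [0.5287, 0.0412, 0.18]] [[81.6, -6.9, -5.1], [81.6, 17.4, -5.2]]
[[0.5352, 0.0272, 0.175], [0.5345, 0.0324, 0.175]] [[86.6, 2.7, -0.6], [86.6, 8.0, -0.6]]
[[0.5242, -0.0385, 0.18], [0.5232, -0.0309, 0.18], [0.5329, -0.0301, 0.18], [0.5339, -0.0378, 0.18]] [[81.6, -60.9, -20.4], [81.6, -53.2, -20.5], [81.6, -53.8, -10.8], [81.6, -61.5, -10.7]]
[[0.5228, 0.0125, 0.2312], [0.5204, 0.0298, 0.2312]] [[30.4, -10.2, -15.0], [30.4, 7.3, -15.0]]
```

>>> move_arm([
  [1,12,0.5,0.5,0],
  [1,18,0.5,0.5,0],
  [1,21,0.5,0.5,0],
  [1,24,0.5,0.5,0],
  [1,24,0.5,0.5,0],
])

```text
time: 7.03
position: [0.5368, 0.0249, 0.2374]
tool_rot: [-0.048, 0.706, 0.048, 0.705]
ft_force: [0.1, 0.0, -0.5]
grip_width: 0.0137
```

>>> move_arm([
  [1,3,0,0,0],
  [1,5,0,0,0],
  [1,5,0,0,0],
])

```text
time: 7.28
position: [0.537, 0.0252, 0.2328]
tool_rot: [-0.048, 0.706, 0.048, 0.705]
ft_force: [0.4, 0.6, -0.2]
grip_width: 0.0139
```

```bash
python3 - <<'E'
from h import *
c=shot('wrist','w6'); o=robot.get_obs(); print(o['ft_force'].round(2),o['moment'].round(3),o['position'].round(4),c['obs']['position'].round(4),o['grip_width'])
cv2.imwrite('pics/w6c.png',cv2.resize(c['image'][170:370,190:500,::-1],None,fx=2.5,fy=2.5,interpolation=cv2.INTER_CUBIC))
E
```

```text
[ 0.63 -0.53 -0.67] [ 0.011 -0.    -0.008] [0.5371 0.0252 0.233 ] [0.537  0.0252 0.2328] 0.013519446283930188
```

View pics/w6c.png

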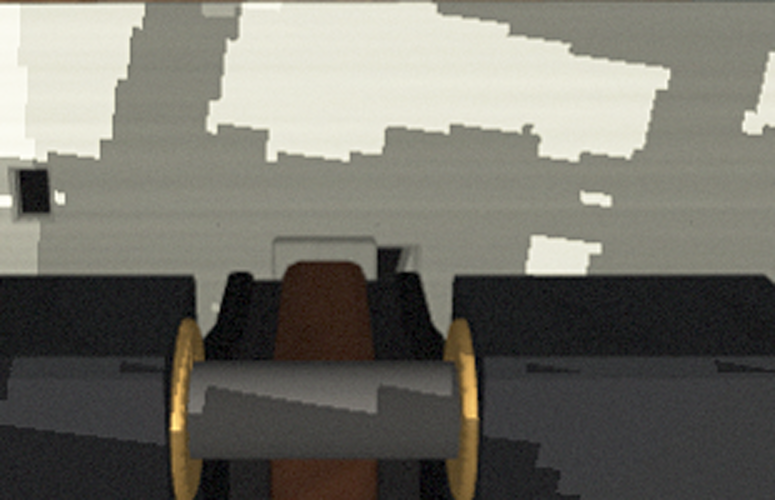

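>>> move_arm([
  [1,0,1.2,0,0],
  [1,0,2.4,0,0],
  [1,0,3.6,0,0],
  [1,0,4.8,0,0],
])

```text
time: 7.67
position: [0.5367, 0.0291, 0.2333]
tool_rot: [-0.049, 0.705, 0.047, 0.706]
ft_force: [-0.2, -4.6, -0.0]
grip_width: 0.0136
```

>>> move_arm([
  [1,0,1.2,0,0],
  [1,0,2.4,0,0],
  [1,0,3.6,0,0],
  [1,0,4.2,0,0],
])

```text
time: 8.0
position: [0.5361, 0.0348, 0.2332]
tool_rot: [-0.047, 0.705, 0.048, 0.706]
ft_force: [-0.0, -0.9, 0.2]
grip_width: 0.0135
```

>>> move_arm([
  [1,0,1.2,0,0],
  [1,0,2.4,0,0],
  [1,0,3.2,0,0],
  [1,0,3.2,0,0],
])

```text
time: 8.33
position: [0.5351, 0.0381, 0.2329]
tool_rot: [-0.048, 0.706, 0.048, 0.705]
ft_force: [-0.3, 0.2, -1.2]
grip_width: 0.0134
```

```bash
python3 - <<'E'
from h import *
c=shot('wrist','w7'); o=robot.get_obs(); print(o['ft_force'].round(2),o['moment'].round(3),o['position'].round(4),c['obs']['position'].round(4),o['grip_width'])
cv2.imwrite('pics/w7c.png',cv2.resize(c['image'][170:370,190:500,::-1],None,fx=2.5,fy=2.5,interpolation=cv2.INTER_CUBIC))
E
```

```text
[ 1.16 -0.26 -0.66] [0.007 0.018 0.011] [0.5351 0.0379 0.2329] [0.5351 0.0381 0.2329] 0.01321827839797701
```

View pics/w7c.png

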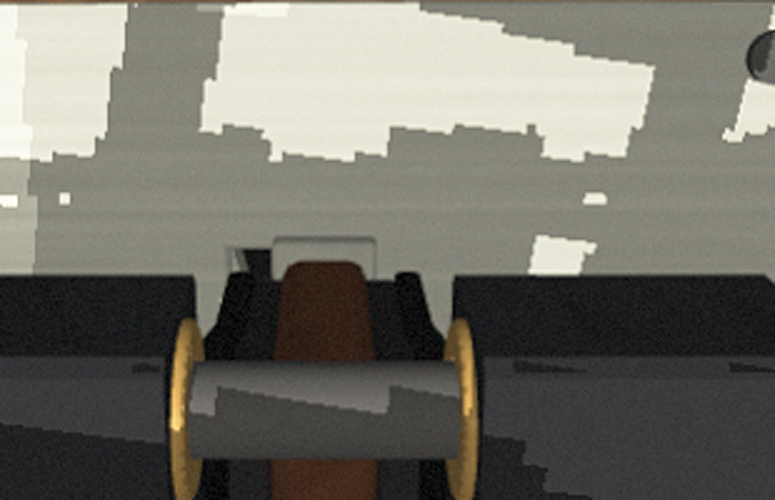

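>>> move_arm([
  [1,-9,0,0,0],
  [1,-18,0,0,0],
  [1,-18,-12.2,0,0],
  [1,-18,-12.2,0,0],
  [1,-18,-12.2,0,0],
])

```text
time: 8.8
position: [0.5375, 0.0244, 0.2515]
tool_rot: [-0.048, 0.705, 0.047, 0.706]
ft_force: [0.1, -0.3, 0.2]
grip_width: 0.0141
```

```bash
python3 - <<'E'
from h import *
c=shot('wrist','w8'); o=robot.get_obs(); print(o['ft_force'].round(2),o['moment'].round(3),o['position'].round(4),c['obs']['position'].round(4),o['grip_width'])
cv2.imwrite('pics/w8c.png',cv2.resize(c['image'][170:370,190:500,::-1],None,fx=2.5,fy=2.5,interpolation=cv2.INTER_CUBIC))
E
```

```text
[ 0.09  0.08 -0.77] [ 0.012  0.034 -0.012] [0.5371 0.0247 0.2511] [0.5375 0.0244 0.2515] 0.01382720472473792
```

View pics/w8c.png

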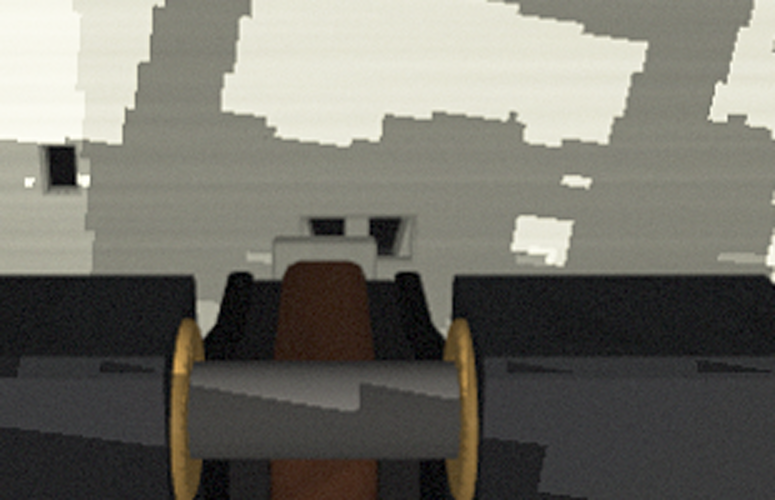

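>>> move_arm([
  [1,8,0,0,0],
  [1,14,0,0,0],
  [1,18,0,0,0],
  [1,18,0,0,0],
  [1,18,1.2,0,0],
  [1,18,2.4,0,0],
  [1,18,3.6,0,0],
  [1,18,4.8,0,0],
])

```text
time: 9.52
position: [0.5366, 0.0292, 0.233]
tool_rot: [-0.049, 0.706, 0.047, 0.705]
ft_force: [0.6, -3.7, -2.2]
grip_width: 0.0136
```

>>> move_arm([
  [1,0,1.2,0,0],
  [1,0,2.4,0,0],
  [1,0,3.6,0,0],
  [1,0,4.2,0,0],
])

```text
time: 9.85
position: [0.536, 0.0347, 0.2332]
tool_rot: [-0.047, 0.705, 0.048, 0.706]
ft_force: [-0.4, -1.2, -1.4]
grip_width: 0.0136
```

>>> move_arm([
  [1,0,1.2,0,0],
  [1,0,2.4,0,0],
  [1,0,3.2,0,0],
  [1,0,3.2,0,0],
])

```text
time: 10.18
position: [0.5354, 0.038, 0.2333]
tool_rot: [-0.048, 0.705, 0.048, 0.706]
ft_force: [-0.7, 0.0, -2.0]
grip_width: 0.0138
```

>>> move_arm([
  [1,-9,0,0,0],
  [1,-18,0,0,0],
  [1,-18,-12.2,0,0],
  [1,-18,-12.2,0,0],
  [1,-18,-12.2,0,0],
  [1,-10,-12.2,0,0],
  [1,-4,-12.2,0,0],
  [1,0,-12.2,0,0],
])

```text
time: 10.85
position: [0.5363, 0.0254, 0.2316]
tool_rot: [-0.048, 0.706, 0.048, 0.705]
ft_force: [0.8, -0.1, -1.2]
grip_width: 0.0138
```

>>> move_arm([
  [1,0,0,0,0],
  [1,0,1.2,0,0],
  [1,0,2.4,0,0],
  [1,0,3.6,0,0],
])

```text
time: 11.18
position: [0.5367, 0.0281, 0.233]
tool_rot: [-0.049, 0.706, 0.047, 0.705]
ft_force: [-0.0, -4.9, -2.3]
grip_width: 0.0138
```

>>> move_arm([
  [1,0,0.7,0,0],
  [1,0,0.7,0,0],
])

```text
time: 11.35
position: [0.5366, 0.0292, 0.2331]
tool_rot: [-0.048, 0.706, 0.048, 0.705]
ft_force: [-0.2, -2.1, -3.1]
grip_width: 0.0136
```

>>> move_arm([
  [1,0,0.7,0,0],
  [1,0,0.7,0,0],
])

```text
time: 11.52
position: [0.5364, 0.0302, 0.2332]
tool_rot: [-0.048, 0.705, 0.048, 0.705]
ft_force: [0.6, -4.0, -2.4]
grip_width: 0.0138
```

>>> move_arm([
  [1,0,0.7,0,0],
  [1,0,0.7,0,0],
])

```text
time: 11.68
position: [0.5363, 0.0312, 0.2332]
tool_rot: [-0.048, 0.705, 0.048, 0.705]
ft_force: [0.1, -1.2, -1.6]
grip_width: 0.0135
```

>>> move_arm([
  [1,0,0.7,0,0],
  [1,0,0.7,0,0],
])

```text
time: 11.85
position: [0.5363, 0.032, 0.2332]
tool_rot: [-0.048, 0.705, 0.048, 0.706]
ft_force: [-0.3, -0.4, -1.1]
grip_width: 0.0141
```

>>> move_arm([
  [1,0,0.7,0,0],
  [1,0,0.7,0,0],
])

```text
time: 12.02
position: [0.5362, 0.0327, 0.2332]
tool_rot: [-0.048, 0.705, 0.048, 0.706]
ft_force: [-0.5, -1.7, -0.9]
grip_width: 0.0137
```

>>> move_arm([
  [1,0,1,0,0],
  [1,0,2,0,0],
  [1,0,3,0,0],
  [1,0,4,0,0],
  [1,0,5.1,0,0],
  [1,0,5.1,0,0],
])

```text
time: 12.52
position: [0.5355, 0.0379, 0.2332]
tool_rot: [-0.048, 0.705, 0.048, 0.706]
ft_force: [0.4, -0.1, -0.4]
grip_width: 0.0137
```

>>> move_arm([
  [1,-9,0,0,0],
  [1,-18,0,0,0],
  [1,-18,-12.2,0,0],
  [1,-18,-12.2,0,0],
  [1,-18,-12.2,0,0],
  [1,-10,-12.2,0,0],
  [1,-4,-12.2,0,0],
  [1,0,-12.2,0,0],
])

```text
time: 13.18
position: [0.5362, 0.0254, 0.2316]
tool_rot: [-0.048, 0.706, 0.048, 0.705]
ft_force: [0.2, 0.9, -1.1]
grip_width: 0.0138
```

>>> move_arm([
  [1,0,0,0,0],
  [1,0,1.2,0,0],
  [1,0,2.4,0,0],
  [1,0,3.6,0,0],
])

```text
time: 13.52
position: [0.5367, 0.0281, 0.233]
tool_rot: [-0.049, 0.706, 0.047, 0.705]
ft_force: [0.4, -3.9, -3.2]
grip_width: 0.0137
```

>>> move_arm([
  [1,0,0.7,0,0],
  [1,0,0.7,0,0],
])

```text
time: 13.68
position: [0.5366, 0.0292, 0.2331]
tool_rot: [-0.048, 0.705, 0.048, 0.705]
ft_force: [0.8, -2.5, -2.8]
grip_width: 0.0134
```

>>> move_arm([
  [1,0,0.7,0,0],
  [1,0,0.7,0,0],
])

```text
time: 13.85
position: [0.5364, 0.0302, 0.2331]
tool_rot: [-0.048, 0.706, 0.048, 0.705]
ft_force: [-0.6, -1.9, -3.0]
grip_width: 0.0139
```

>>> move_arm([
  [1,0,0.7,0,0],
  [1,0,0.7,0,0],
])

```text
time: 14.02
position: [0.5363, 0.0312, 0.2332]
tool_rot: [-0.048, 0.705, 0.048, 0.705]
ft_force: [1.2, -1.6, -2.0]
grip_width: 0.0136
```

>>> move_arm([
  [1,0,0.7,0,0],
  [1,0,1.4,0,0],
])

```text
time: 14.18
position: [0.5362, 0.0325, 0.2332]
tool_rot: [-0.048, 0.705, 0.048, 0.706]
ft_force: [-0.4, -2.6, -1.6]
grip_width: 0.0139
```

>>> move_arm([
  [1,0,1,0,0],
  [1,0,2,0,0],
  [1,0,3,0,0],
  [1,0,4,0,0],
  [1,0,5.1,0,0],
  [1,0,5.1,0,0],
])

```text
time: 14.68
position: [0.5355, 0.0379, 0.2332]
tool_rot: [-0.048, 0.705, 0.048, 0.706]
ft_force: [0.6, -0.2, -0.5]
grip_width: 0.0137
```

>>> move_arm([
  [1,-9,0,0,0],
  [1,-18,0,0,0],
  [1,-18,-12.2,0,0],
  [1,-18,-12.2,0,0],
  [1,-18,-12.2,0,0],
  [1,-10,-12.2,0,0],
  [1,-4,-12.2,0,0],
  [1,0,-12.2,0,0],
])

```text
time: 15.35
position: [0.5363, 0.0254, 0.2316]
tool_rot: [-0.048, 0.706, 0.048, 0.705]
ft_force: [-0.4, -1.0, -1.1]
grip_width: 0.0137
```

>>> move_arm([
  [1,0,0,0,0],
  [1,0,1.2,0,0],
  [1,0,2.4,0,0],
  [1,0,3.6,0,0],
])

```text
time: 15.68
position: [0.5367, 0.0281, 0.233]
tool_rot: [-0.049, 0.706, 0.047, 0.705]
ft_force: [0.3, -3.8, -3.4]
grip_width: 0.0139
```

>>> move_arm([
  [1,0,0.7,0,0],
  [1,0,0.7,0,0],
])

```text
time: 15.85
position: [0.5366, 0.0292, 0.2331]
tool_rot: [-0.048, 0.706, 0.048, 0.705]
ft_force: [0.3, -2.1, -2.4]
grip_width: 0.0138
```

>>> move_arm([
  [1,0,0.7,0,0],
  [1,0,0.7,0,0],
])

```text
time: 16.02
position: [0.5364, 0.0302, 0.2331]
tool_rot: [-0.048, 0.706, 0.048, 0.705]
ft_force: [-0.4, -2.1, -1.4]
grip_width: 0.0138
```

>>> move_arm([
  [1,0,0.7,0,0],
  [1,0,0.7,0,0],
])

```text
time: 16.18
position: [0.5364, 0.0308, 0.2331]
tool_rot: [-0.048, 0.705, 0.048, 0.705]
ft_force: [0.0, -3.2, -3.2]
grip_width: 0.014
```

>>> move_arm([
  [1,0,0.6,0,0],
  [1,0,0.6,0,0],
])

```text
time: 16.35
position: [0.5363, 0.031, 0.2331]
tool_rot: [-0.049, 0.705, 0.048, 0.705]
ft_force: [-1.0, -4.8, -2.0]
grip_width: 0.0139
```

>>> move_arm([
  [1,0,0.5,0,0],
  [1,0,0.5,0,0],
])

```text
time: 16.52
position: [0.5364, 0.0311, 0.2331]
tool_rot: [-0.049, 0.705, 0.047, 0.705]
ft_force: [-0.4, -5.8, -3.1]
grip_width: 0.0138
```

>>> move_arm([
  [1,0,0.5,0,0],
  [1,0,0.5,0,0],
])

```text
time: 16.68
position: [0.5364, 0.0312, 0.2332]
tool_rot: [-0.049, 0.705, 0.047, 0.706]
ft_force: [-0.3, -7.3, -2.0]
grip_width: 0.014
```

>>> move_arm([
  [1,0,0.4,0,0],
  [1,0,0.4,0,0],
  [1,0,0.4,0,0],
])

```text
time: 16.93
position: [0.5363, 0.0313, 0.2331]
tool_rot: [-0.049, 0.705, 0.047, 0.705]
ft_force: [-0.2, -7.2, -2.7]
grip_width: 0.0141
```

```bash
python3 - <<'E'
from h import *
for i in range(3):
    c=shot('wrist','w9'); o=robot.get_obs(); print(o['ft_force'].round(2),o['moment'].round(3),o['position'].round(4),o['grip_width'])
cv2.imwrite('pics/w9c.png',cv2.resize(c['image'][170:370,190:500,::-1],None,fx=2.5,fy=2.5,interpolation=cv2.INTER_CUBIC))
E
```

```text
[-0.05 -7.09 -3.28] [-1.625 -0.003 -0.038] [0.5363 0.0313 0.2331] 0.013945154049221717
[ 0.49 -7.65 -3.82] [-1.644  0.084 -0.004] [0.5363 0.0313 0.2331] 0.013624887911274688
[ 0.39 -7.44 -1.96] [-1.661  0.025 -0.056] [0.5363 0.0313 0.2331] 0.013491794793655027
```

View pics/w9c.png

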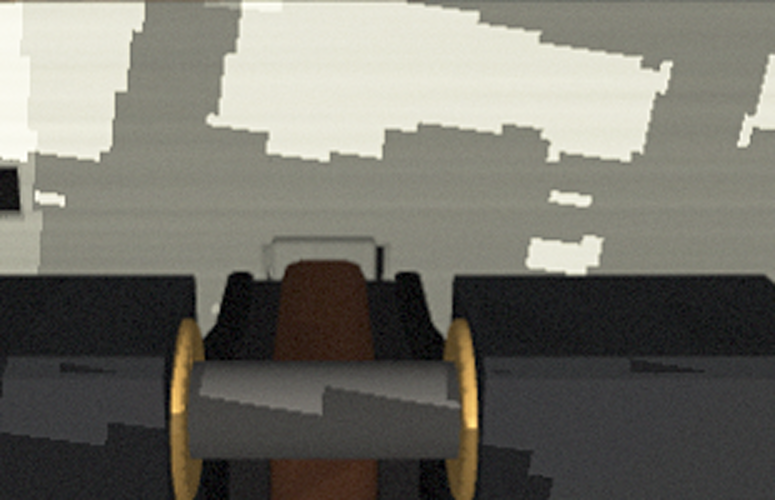

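>>> move_arm([
  [1,0,-2,0,0],
  [1,0,-4,0,0],
  [1,0,-6,0,0],
  [1,0,-7.7,0,0],
  [1,0,-7.7,0,0],
  [1,0,-7.7,0,0],
])

```text
time: 17.58
position: [0.5373, 0.0256, 0.2332]
tool_rot: [-0.048, 0.705, 0.048, 0.706]
ft_force: [0.6, -0.2, -0.9]
grip_width: 0.0135
```

>>> move_arm([
  [1,-9,0,0,0],
  [1,-18,0,0,0],
  [1,-18,0,0,0],
])

```text
time: 17.83
position: [0.5386, 0.0252, 0.2535]
tool_rot: [-0.048, 0.704, 0.048, 0.707]
ft_force: [0.4, -0.4, -0.8]
grip_width: 0.0136
```

```bash
python3 - <<'E'
from h import *
c=shot('wrist','w10'); o=robot.get_obs(); print(o['ft_force'].round(2),o['moment'].round(3),o['position'].round(4),o['grip_width'])
cv2.imwrite('pics/w10c.png',cv2.resize(c['image'][170:370,190:500,::-1],None,fx=2.5,fy=2.5,interpolation=cv2.INTER_CUBIC))
E
```

```text
[ 0.07  0.36 -1.22] [ 0.065 -0.004 -0.008] [0.5382 0.0253 0.2528] 0.013795713685323773
```

View pics/w10c.png

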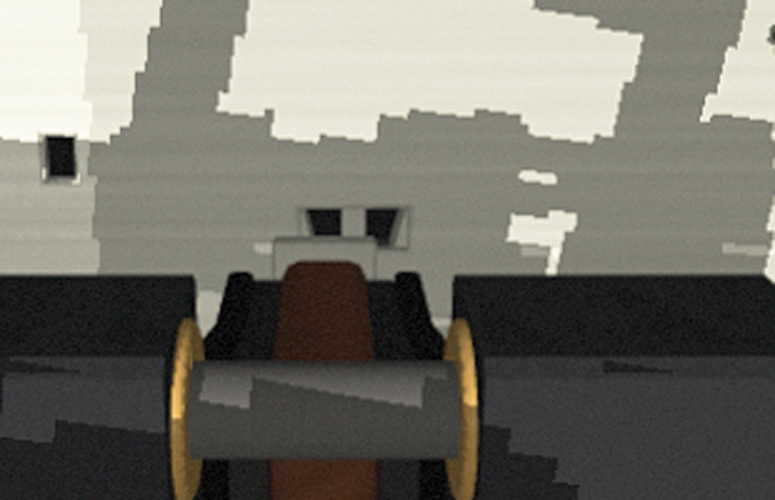

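```bash
python3 - <<'E'
from h import *
c=load('w8'); T(c,[(300,216),(415,216)],.18)
c=load('w10'); T(c,[(298,208),(412,208)],.18)
E
```

```text
[[0.532, 0.0169, 0.18], [0.5287, 0.041, 0.18]] [[71.5, -6.7, -6.5], [71.5, 17.7, -6.6]]
[[0.5323, 0.0171, 0.18], [0.5289, 0.0411, 0.18]] [[73.5, -7.1, -7.7], [73.4, 17.2, -7.8]]
```

>>> move_arm([
  [1,0,12.2,0,0],
  [1,0,12.2,0,0],
  [1,0,12.2,0,0],
  [1,0,12.2,0,0],
])

```text
time: 18.22
position: [0.5352, 0.0378, 0.2508]
tool_rot: [-0.048, 0.706, 0.048, 0.705]
ft_force: [0.7, -0.1, -1.1]
grip_width: 0.0136
```

```bash
python3 - <<'E'
from h import *
c=shot('wrist','w11'); o=robot.get_obs(); print(o['ft_force'].round(2),o['moment'].round(3),o['position'].round(4),o['grip_width'])
cv2.imwrite('pics/w11c.png',cv2.resize(c['image'][170:370,190:500,::-1],None,fx=2.5,fy=2.5,interpolation=cv2.INTER_CUBIC))
E
```

```text
[-0.25  0.54 -1.28] [-0.002  0.008 -0.022] [0.5354 0.0376 0.2509] 0.014015738756797095
```

View pics/w11c.png

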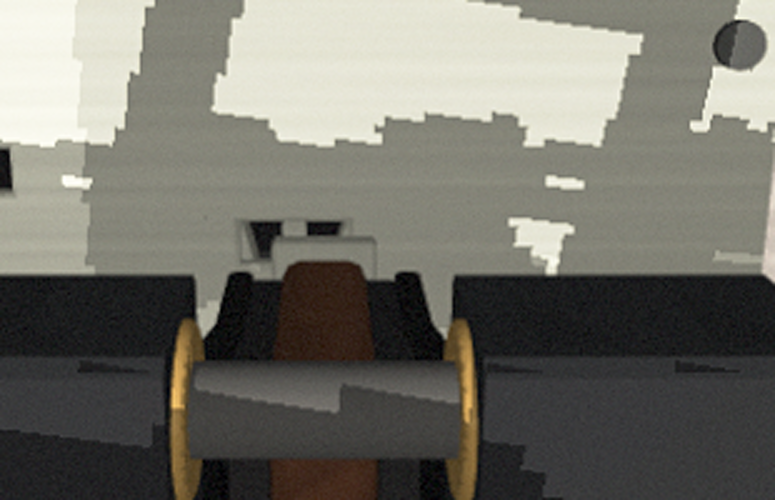

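```bash
python3 - <<'E'
from h import *
c=load('w11'); T(c,[(237,220),(352,219)],.18); T(c,[(283,230),(306,230)],.175)
E
```

```text
[[0.5321, 0.0172, 0.18], [0.5285, 0.0412, 0.18]] [[70.8, -20.0, -5.8], [70.8, 4.3, -6.1]]
[[0.5345, 0.0271, 0.175], [0.5339, 0.032, 0.175]] [[75.8, -10.5, -2.1], [75.8, -5.5, -2.1]]
```

>>> move_arm([
  [1,8,0,0,0],
  [1,14,0,0,0],
  [1,18,0,0,0],
  [1,18,0,0,0],
  [1,18,-1.2,0,0],
  [1,18,-2.4,0,0],
  [1,18,-3.6,0,0],
  [1,18,-4.8,0,0],
])

```text
time: 18.93
position: [0.5359, 0.0335, 0.2329]
tool_rot: [-0.047, 0.706, 0.049, 0.705]
ft_force: [0.9, 4.5, -2.6]
grip_width: 0.0136
```

>>> move_arm([
  [1,0,-1,0,0],
  [1,0,-2,0,0],
  [1,0,-3,0,0],
  [1,0,-4,0,0],
])

```text
time: 19.27
position: [0.5367, 0.0282, 0.2332]
tool_rot: [-0.048, 0.705, 0.048, 0.705]
ft_force: [0.2, 0.8, -2.2]
grip_width: 0.0139
```

>>> move_arm([
  [1,0,-1.2,0,0],
  [1,0,-2.4,0,0],
  [1,0,-3.6,0,0],
  [1,0,-3.6,0,0],
  [1,0,-3.6,0,0],
])

```text
time: 19.68
position: [0.5375, 0.0245, 0.2333]
tool_rot: [-0.048, 0.705, 0.048, 0.706]
ft_force: [-0.7, 0.2, -0.4]
grip_width: 0.0134
```

>>> move_arm([
  [1,-9,0,0,0],
  [1,-18,0,0,0],
  [1,-24,0,0,0],
  [1,-24,0,0,0],
  [1,-24,0,0,0],
])

```text
time: 20.1
position: [0.5376, 0.025, 0.2581]
tool_rot: [-0.048, 0.705, 0.048, 0.706]
ft_force: [-0.6, 0.2, -1.1]
grip_width: 0.0138
```

```bash
python3 - <<'E'
from h import *
c=shot('wrist','w12'); o=robot.get_obs(); print(o['ft_force'].round(2),o['moment'].round(3),o['position'].round(4),o['grip_width'])
cv2.imwrite('pics/w12c.png',cv2.resize(c['image'][170:370,190:500,::-1],None,fx=2.5,fy=2.5,interpolation=cv2.INTER_CUBIC))
E
```

```text
[ 0.15  0.05 -0.64] [ 0.047  0.038 -0.036] [0.5372 0.0251 0.2575] 0.013581882898351407
```

View pics/w12c.png

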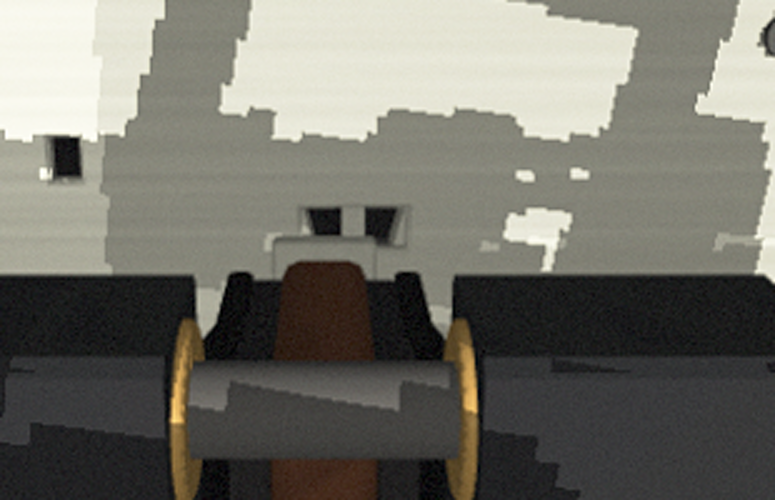

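>>> move_arm([
  [1,-3,-30,-8,0],
  [1,-3,-56,-15.8,0],
  [1,-3,-56,-15.8,0],
  [1,-3,-56,-15.8,0],
  [1,-3,-56,-15.8,0],
  [1,-3,-56,-15.8,0],
])

```text
time: 20.65
position: [0.5289, -0.0318, 0.2598]
tool_rot: [-0.048, 0.706, 0.048, 0.705]
ft_force: [-0.7, -0.2, 0.2]
grip_width: 0.0137
```

```bash
python3 - <<'E'
from h import *
c=shot('wrist','w13'); o=robot.get_obs(); print(o['ft_force'].round(2),o['moment'].round(3),o['position'].round(4),o['tool_rot'].round(4),o['grip_width'])
cv2.imwrite('pics/w13c.png',cv2.resize(c['image'][190:310,260:390,::-1],None,fx=6,fy=5,interpolation=cv2.INTER_CUBIC))
E
```

```text
[-0.02  0.47 -1.17] [ 0.05  -0.015 -0.006] [ 0.529  -0.0317  0.2599] [-0.0481  0.7056  0.0484  0.7053] 0.014163531610650247
```

View pics/w13c.png

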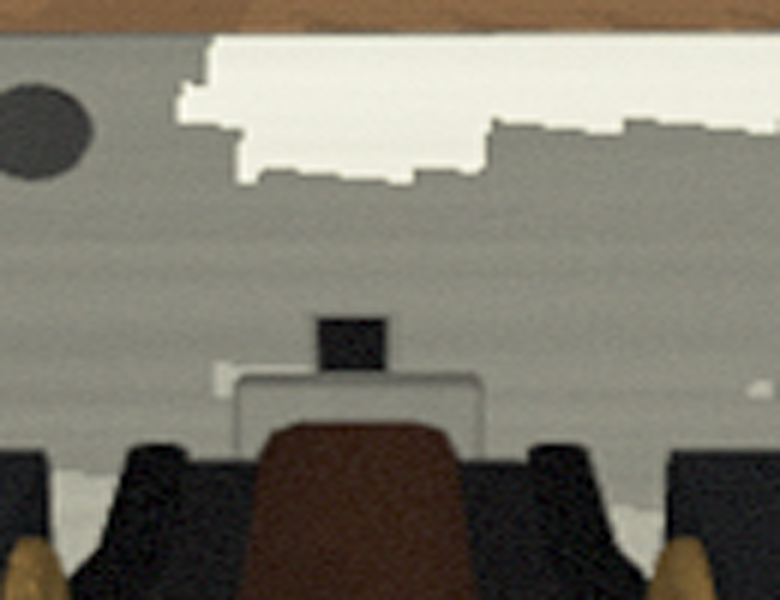

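```bash
python3 - <<'E'
from h import *
def TT(c,p,z):
    T(c,[(260+a/6,190+b/5) for a,b in p],z,(0,0,1))
c=load('w13'); z=c['obs']['position'][2]
TT(c,[(318,318),(387,318)],.18); TT(c,[(237,375),(483,375)],z-.0304)
E
```

```text
[[0.524, -0.0377, 0.18], [0.5231, -0.0315, 0.18]] [[79.8, -5.2, -5.6], [79.8, 1.1, -5.6]]
[[0.5153, -0.044, 0.2294], [0.5129, -0.0266, 0.2294]] [[30.4, -10.2, -15.1], [30.4, 7.3, -15.1]]
```

>>> move_arm([
  [1,8,-0.4,0.2,0],
  [1,13,-0.4,0.2,0],
  [1,17,-0.4,0.2,0],
  [1,20,-0.4,0.2,0],
  [1,20,-0.4,0.2,0],
])

```text
time: 21.12
position: [0.5288, -0.0326, 0.239]
tool_rot: [-0.048, 0.706, 0.048, 0.705]
ft_force: [0.3, 0.5, -0.6]
grip_width: 0.0139
```

>>> move_arm([
  [1,6,0,0,0],
  [1,12,0,0,0],
  [1,18,0,0,0],
  [1,22,0,0,0],
  [1,22,0,0,0],
])

```text
time: 21.53
position: [0.5286, -0.0328, 0.2169]
tool_rot: [-0.048, 0.706, 0.048, 0.705]
ft_force: [0.1, 0.1, -1.4]
grip_width: 0.0136
```

>>> move_arm([
  [1,1,0,0,0],
  [1,1.5,0,0,0],
  [1,1.5,0,0,0],
  [1,1.5,0,0,0],
])

```text
time: 21.87
position: [0.5295, -0.033, 0.2168]
tool_rot: [-0.048, 0.705, 0.048, 0.706]
ft_force: [0.7, 0.3, -0.2]
grip_width: 0.0138
```

>>> move_arm([
  [1,0.7,0,0,0],
  [1,0.7,0,0,0],
  [1,0.7,0,0,0],
])

```text
time: 22.12
position: [0.5294, -0.033, 0.216]
tool_rot: [-0.048, 0.705, 0.048, 0.706]
ft_force: [-0.5, 0.9, -1.8]
grip_width: 0.0139
```

```bash
python3 - <<'E'
from h import *
c=shot('wrist','w14'); o=robot.get_obs(); print(o['ft_force'].round(2),o['moment'].round(3),o['position'].round(4),o['tool_rot'].round(4),o['grip_width'])
cv2.imwrite('pics/w14c.png',cv2.resize(c['image'][190:310,260:390,::-1],None,fx=6,fy=5,interpolation=cv2.INTER_CUBIC))
E
```

```text
[ 0.27  0.23 -1.01] [ 0.048  0.01  -0.021] [ 0.5294 -0.0329  0.216 ] [-0.048   0.7054  0.0479  0.7055] 0.013718587296051268
```

View pics/w14c.png

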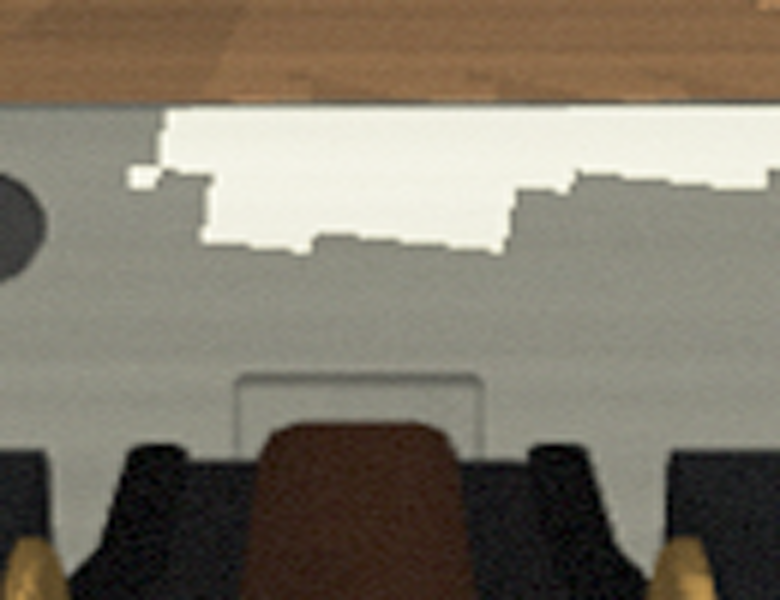

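>>> move_arm([
  [1,0.6,0,0,0],
  [1,0.6,0,0,0],
  [1,0.6,0,0,0],
])

```text
time: 22.42
position: [0.5295, -0.033, 0.2154]
tool_rot: [-0.048, 0.705, 0.048, 0.706]
ft_force: [0.3, -0.5, 0.6]
grip_width: 0.0136
```

>>> move_arm([
  [1,0.6,0,0,0],
  [1,0.6,0,0,0],
  [1,0.6,0,0,0],
])

```text
time: 22.67
position: [0.5295, -0.033, 0.2154]
tool_rot: [-0.048, 0.705, 0.048, 0.706]
ft_force: [-1.3, -0.3, 6.0]
grip_width: 0.0137
```

>>> move_arm([
  [0.5,-0.3,0,0,0],
  [0.3,-0.3,0,0,0],
  [0.2,-0.3,0,0,0],
  [0.2,-0.3,0,0,0],
  [0.2,-0.3,0,0,0],
  [0.2,-0.3,0,0,0],
])

```text
time: 23.17
position: [0.5293, -0.0329, 0.2148]
tool_rot: [-0.048, 0.706, 0.048, 0.705]
ft_force: [0.2, -0.1, -0.9]
grip_width: 0.0338
```

>>> move_arm([
  [0.2,-15,0,0,0],
  [0.2,-40,0,0,0],
  [0.2,-75,0,0,0],
  [0.2,-100,0,0,0],
  [0.2,-100,0,0,0],
  [0.2,-100,0,0,0],
])

```text
time: 23.67
position: [0.5301, -0.0331, 0.3166]
tool_rot: [-0.048, 0.704, 0.047, 0.707]
ft_force: [0.4, -0.1, 0.1]
grip_width: 0.0347
```

```bash
python3 - <<'E'
from h import *
c=shot('wrist','w15'); o=robot.get_obs(); print(o['ft_force'].round(2),o['position'].round(4),o['grip_width'])
s=shot('scene','s15')
a=cv2.resize(c['image'][170:370,190:500,::-1],(620,400),interpolation=cv2.INTER_CUBIC)
cv2.imwrite('pics/w15c.png',a)
cv2.imwrite('pics/s15c.png',cv2.resize(s['image'][180:340,240:420,::-1],None,fx=3.6,fy=3.6,interpolation=cv2.INTER_CUBIC))
E
```

```text
[-0.21  0.85 -0.06] [ 0.5291 -0.0328  0.315 ] 0.03514659099675879
```

View pics/w15c.png

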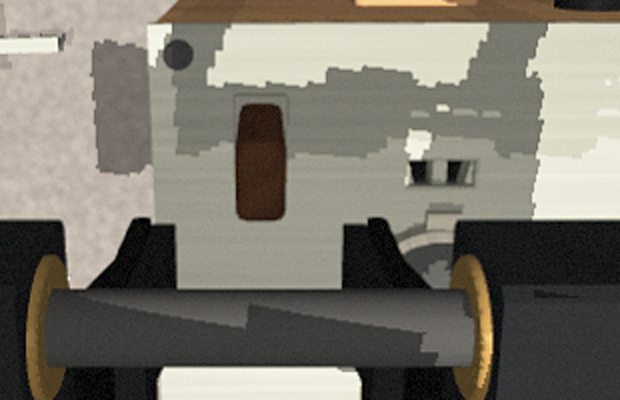

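View pics/s15c.png

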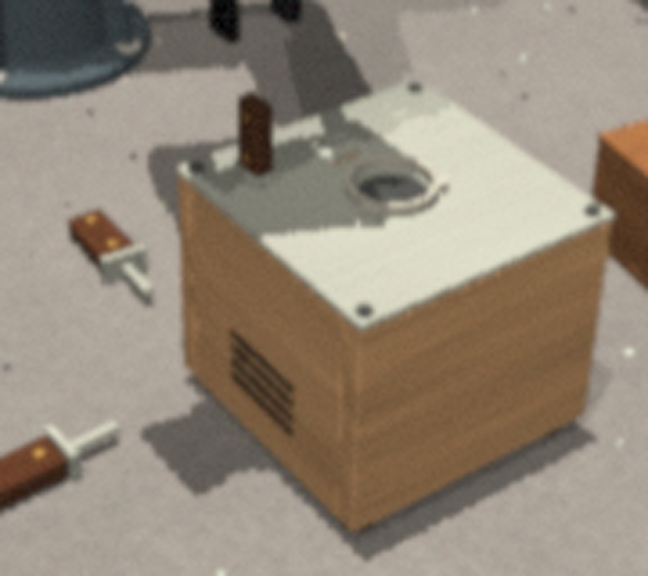

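The key is upright with its shoulder flush at the hole, around (260,155) in the wrist crop. A tooth sits centred in the slot at (440,172). The two look-alike keys on the counter lie as they already did in the first wrist view, before I touched anything.

```bash
python3 -c "
from rig import robot
print(robot.hand_in())"
```

```text
the job is handed in; nothing more can be done
None
```

The mill is set and the job is handed in at about 24 s of the 67 s allowed.

- **Closing the stones:** I took the key from the deck hole and advanced the wheel clockwise four full clicks. On the fifth push it went solid about a quarter click in, and I held it there at about 7.5 N.
- **Backing off:** I let the wheel spring back to its last click, which the picture confirmed with a tooth mid-slot. Then I pushed it one click the other way. The resistance rose to 4.5 N and fell away, and a tooth was again centred in the slot.
- **Returning the key:** It went into its hole with almost no force and seated solid at about 6 N, at the same height as when I picked it up. The last wrist and scene pictures show it upright, with its shoulder flush on the deck.

The highest sideways force I read on the wheel was about 7.7 N, well under the 15 N that harms the stones. The arm touched nothing else.

- **Loose keys:** The two look-alike keys on the counter stood upright in the first pictures and were lying down by the first wrist view. I had not touched anything by then.
- **Camera calibration:** The wrist camera put the gripped key about 1.5 mm off the jaw centre. I therefore lined up by comparing key and slot, or key and hole, within the same picture.

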